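Check the kiln, then hold the air slide at its mark

ROBOT

A 6-joint arm with a two-finger parallel gripper is mounted at the origin on the work surface. World frame = base frame: x ahead of the robot, y to its left, z up, the work surface at z = 0. Lengths are in m, angles in rad, forces in N, time in s.
With the tool pointing down it reaches from about 0.35 to 1 m from the base axis. Payload 7.1 kg.
Tool frame: the origin (TCP) lies between the finger pads; the fingertips stand 22 mm ahead of it and the grasp point (between the pads) lies 3 mm ahead of it; x points along the fingers, y is the direction in which the jaws open and shut, and the axes are right-handed (so a half turn about x gives the same grasp; the last joint's range is limited). The gripper opens to 85 mm and grips with 20 to 120 N. Pads are 22 mm wide; open, the fingers measure 114 mm over their backs; the gripper's body (76 mm by 85 mm) begins 54 mm behind the grasp point. The pads swing forward as they close: fully open they stand 13 mm farther back than shut.
Start: joints at [-1.317, 0.423, 1.63, -0, 1.089, -0.019], TCP at [0.168, -0.602, 0.253] pointing down, gripper open.
Joint ranges: [-3, 3], [-0.9, 2.11], [0.09, 2.58], [-1.31, 4.45], [0.11, 2.69], [-2.54, 2.54]. Speed limits (rad/s): [2.39, 2.39, 3.01, 3.14, 3.14, 3.14].

INTERFACE

Orientations are given as a rotation vector (axis times angle).
In Python, from rig import manip gives the robot as it stands. The module is installed in compiled form; this text tells all that it offers. Calls block until the motion is done:
- manip.move_to(position, orientation): joint-space move of the TCP to a pose.
- manip.servo_line(position, orientation=None, rate=0.15): straight line of the TCP; orientation=None keeps the orientation; rate is the mean speed in m/s.
- manip.set_joints(angles): joint-space move.
- manip.command_gripper(opening, f_grip=None): finger opening in m; f_grip is the grip in N (None keeps the last); returns when the fingers have stopped.
- manip.hold(seconds).
- manip.solve_ik(position, orientation): joint angles nearest the present ones, or None.
- manip.camera(name): name is "scene" or "top" or "wrist"; returns a dict with "image" (400x640x3 uint8, red, green, blue), "fx", "fy", "cx", "cy" (pixels), "cam_to_world" (4x4, takes a point from camera to world coordinates); the wrist camera has in their place "mount" (4x4, takes a point from camera to tool coordinates, whose origin is the TCP and whose axes are the tool frame's). Camera axes: x right, y down, z forward; pixel columns grow to the right and rows downward; lengths in m; the calibration is good to about 2 mm. A picture is of the moment at which its call begins: read the wrist's pose just before it. There is no depth.
A pose or a line that the arm cannot do raises manip.IKError and nothing moves.
- manip.sign_off(): hands the job in, once; it reports no verdict.
Readings, each from a call of its own:
- manip.get_time(): time.
- manip.get_joint_positions(): joint angles.
- manip.get_joint_vel(): joint speeds.
- manip.get_tau(): joint torques, N m.
- manip.get_position(): TCP position.
- manip.get_ee_rot(): TCP orientation.
- manip.get_contact_force(): force on the tool from outside, world axes, zero at the start.
- manip.get_torque(): the same for the moment, N m.
- manip.get_width(): finger opening in m.
Only numpy, scipy, OpenCV 4.12 (cv2) and the standard library are available. Lean on these libraries where they do the work, as an engineer would, in place of code of your own. Each camera call takes 0.05 s, during which the arm holds its last target.

TASK

Pick up the hand thermometer from its cork mat, aim its nose squarely into the kiln's sight tube from about 10 cm away, keep it steady there for a good second, and stand it back upright on the mat. Then pull the blower's spring-return air slide out by its bar handle until its pointer is level with the index plate, and finish while still holding it there: the spring shuts it if you let go. Leave the other things on the bench where they are, and do not knock the thermometer over.

Things in the scene. Friction and masses are not known exactly. Their poses are not given: they have to be found in the camera images.
- thermometer: hand-held infrared thermometer, loose, 0.2 to 0.4 kg, standing upright on the mat. Flat foot 76 x 58 x 16 mm, slim column (32 x 28 mm) above it, and on top a level grey box barrel 120 mm long, 36 mm wide, 38 mm high (from 96 to 134 mm above the foot's underside) to be gripped across its 36 mm width. Origin: centre of the foot's underside; x points forward along the barrel (the way the nose looks), z up
- thermo_center (a point): centre of the thermometer's barrel, the place to grip it: 115 mm above its foot's underside, 75 mm behind the nose's front; axes as the thermometer's
- thermo_nose (a point): centre of the front face of the thermometer's round nose (32 mm wide), at the end of the barrel; x points out of the nose along the line of sight
- thermo_foot (a point): centre of the underside of the thermometer's foot
- mat_top (a point): centre of the top of the cork mat, 130 x 130 x 4 mm, fixed to the bench; the thermometer starts there and goes back there
- sight (a point): centre of the open mouth of the kiln's sight tube: a short level steel tube, 46 mm outside, 36 mm bore, 35 mm long, on the front of the grey bench kiln (260 deep, 300 wide, 250 mm high), 175 mm above the bench. x points straight INTO the tube, so the thermometer's x should lie along it; the kiln's front wall is 35 mm behind the mouth. The kiln is fixed and stands on the robot's left with its tube towards the middle of the bench
- air_slide (a joint): how far the blower's air slide is pulled out, m: 0 shut (start), 0.105 fully out. A spring pulls it shut with about 4 N at 0 and 10 N at 0.09; the index asks for 0.05 to 0.09
- slide_bar (a point): middle of the slide's bar handle: a level round steel bar 16 mm thick and 90 mm long across the slide, 95 mm above the bench, carried by two posts 34 mm either side of the middle on a flat blade (top 33 mm above the bench). Shut, it stands 60 mm in front of the 75 mm high housing. x points back into the housing: pulling out goes along -x; y is along the bar. To be pinched from above, fingers before and behind the bar
- pointer (a point): top outer corner of the slide's pointer, a thin upright plate (4 mm thick along x, 12 mm wide, standing 19 mm above the blade) on the +y side edge of the blade, in line with the bar: it is 71 mm along +y from the bar's middle, 43 mm below it; moves with the slide; same axes as the bar
- index_edge (a point): top edge, on the pointer's side, of the index plate, a thin upright plate (4 mm thick along x, 12 mm wide, 42 mm high on a small foot) fixed on the base beside the slide's path, on the pointer's side; same axes as the bar. At the mark, pointer and index have the same x in these axes
- jacks: glassworker's jacks, two-bladed spring tongs lying flat, 250 mm long, 60 mm wide, 16 mm high; loose bystander, to be left alone. Origin: underside
- shears: dark steel hand shears lying flat, 215 mm long, 80 mm wide, 12 mm high, near the kiln's front; loose bystander, to be left alone. Origin: underside
- paddle: flat wooden paddle lying down, 240 mm long, 75 mm wide, 12 mm thick; loose bystander, to be left alone. Origin: underside
- paperweight: round amber glass paperweight, 72 mm wide, 54 mm high; loose bystander, to be left alone. Origin: underside
- jar: closed glass jar with steel cap, 64 mm wide, 85 mm high; loose bystander, to be left alone. Origin: underside
- tumbler: green glass tumbler, 74 mm wide, 95 mm high; loose bystander, to be left alone. Origin: underside
- block: dark wooden block, 85 x 60 x 45 mm high; loose bystander, to be left alone. Origin: underside
Mind the look-alikes: they are no part of the job. Of the things like the thermometer, leave any that is pink or white; of the rest the smaller one is meant.

How it is judged:
On the way, in this order (a step that is already met when the one before it is completed fails the run):
1. the thermometer is held with its nose 5 to 16 cm in front of the sight tube, looking squarely into it, steady for a second (x of sight in the frame of thermo_nose between 0.05 and 0.16 m and y of sight in the frame of thermo_nose between -0.016 and 0.016 m and z of sight in the frame of thermo_nose between -0.016 and 0.016 m and angle between the x axis of thermo_nose and the x axis of sight, either way round below 0.35 rad and linear speed of thermometer below 0.03 m/s and angular speed of thermometer below 0.2 rad/s and contact force between the fingers and thermometer above 1 N), for 1 s.
2. the thermometer stands upright on the mat again and is let go (angle between thermometer's own z axis and vertical below 0.1 rad and horizontal distance between thermo_foot and mat_top below 0.055 m and height (world z) of thermo_foot between -0.003 and 0.009 m and linear speed of thermometer below 0.02 m/s and contact force between the fingers and thermometer below 0.2 N), for 0.3 s.
At the end, for the whole second after the job is handed in: the slide is held by the fingers (over 3 N) at rest with its pointer within 5 mm of the index along the slide's path; the thermometer stands upright (within 0.1 rad), at rest and untouched on the mat, its foot's centre within 55 mm of the mat's centre (all of step 2 and x of pointer in the frame of index_edge between -0.005 and 0.005 m and contact force between the fingers and air_slide above 3 N and velocity of joint air_slide between -0.02 and 0.02 m/s); the arm keeps its last pose, push and grip.
It fails at once if a bystander is moved more than 3 cm (distance of any of jacks, shears, paddle, paperweight, jar, tumbler, block from where it was at the start of the episode above 0.03 m).
It fails at once if the thermometer is tipped over (angle between thermometer's own z axis and vertical above 0.8 rad).
It also fails if it takes over 58 s, if anything falls off the work surface, if the arm or the gripper's body presses on something with over 40 N, if the wrist force passes 120 N, or if a joint passes its speed limit or range.

## Working session

There is one attempt and no reset: what is moved stays moved. The work goes in short steps, each a Python script; the robot and the scene stay as the last script left them, time stands still between calls to the robot, and variables do not carry over. Pictures are saved under pics/ and viewed, and the job is handed in when it is done.

```bash
mkdir -p pics
python3 - <<'E'
from rig import manip
import cv2,numpy as np,pickle
d={}
for n in("scene","top","wrist"):
    p=(manip.get_position(),manip.get_ee_rot())
    c=manip.camera(n); c['pose']=p; d[n]=c
    cv2.imwrite(f"pics/{n}0.png",c["image"][...,::-1])
    print(n,c["fx"],c["fy"],c["cx"],c["cy"],np.round(c.get("cam_to_world",c.get("mount")),3).tolist())
pickle.dump(d,open("c0.pkl","wb"))
print(manip.get_time(),manip.get_position(),manip.get_ee_rot(),manip.get_width())
E
```

```text
scene 362.6231908536026 362.6231908536026 321.01392373817293 196.7054671791808 [[0.812, 0.423, -0.403, 0.863], [0.584, -0.57, 0.577, -0.566], [0.015, -0.704, -0.71, 0.819], [0.0, 0.0, 0.0, 1.0]]
top 500.17217517984227 500.17217517984227 309.89524493566324 198.66328259899723 [[-0.018, -0.989, 0.145, 0.279], [-1.0, 0.016, -0.021, 0.029], [0.019, -0.145, -0.989, 1.579], [0.0, 0.0, 0.0, 1.0]]
wrist 298.05550727486434 298.05550727486434 316.01232642332474 196.230148953621 [[0.0, -0.327, 0.945, -0.121], [1.0, -0.001, -0.0, 0.0], [0.001, 0.945, 0.327, -0.084], [0.0, 0.0, 0.0, 1.0]]
0.15 [ 0.16830102 -0.60147704  0.25270849] [ 2.07587209  0.28626312 -2.07619803] 0.08520181101089465
```

View pics/scene0.png

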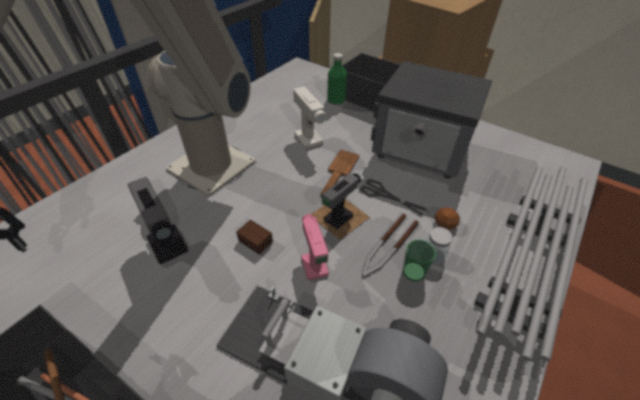

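View pics/top0.png

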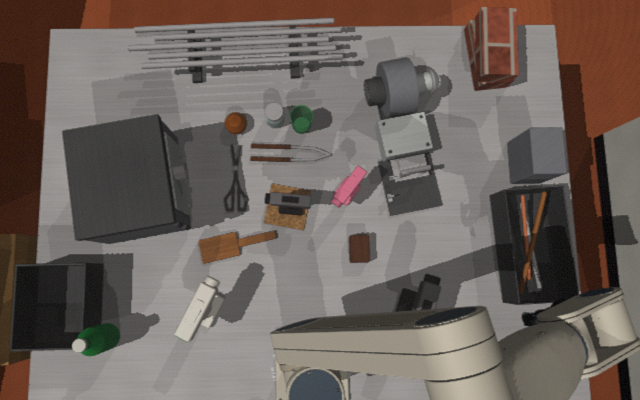

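View pics/wrist0.png

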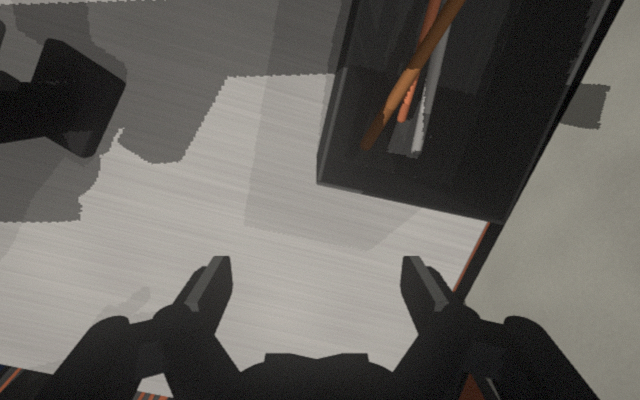

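The scene view shows four thermometer-like things: white (308,115), pink (315,248), grey on the cork mat (340,200) and a larger dark one (160,225). Pink and white are ruled out, and the grey one on the mat is the smaller of the other two. I'll confirm with a crop.

Run:
```python
import cv2,numpy as np
s=cv2.imread("pics/scene0.png");t=cv2.imread("pics/top0.png")
a=cv2.resize(s[150:270,120:380],None,fx=3,fy=3,interpolation=cv2.INTER_CUBIC)
cv2.imwrite("pics/crop_s.png",a)
b=cv2.resize(t[100:250,160:330],None,fx=4,fy=4,interpolation=cv2.INTER_CUBIC)
cv2.imwrite("pics/crop_t.png",b)
b=cv2.resize(t[100:220,360:460],None,fx=5,fy=5,interpolation=cv2.INTER_CUBIC)
cv2.imwrite("pics/crop_b.png",b)
b=cv2.resize(s[280:390,210:370],None,fx=5,fy=5,interpolation=cv2.INTER_CUBIC)
cv2.imwrite("pics/crop_bs.png",b)
```

```text
(no output)
```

View pics/crop_s.png

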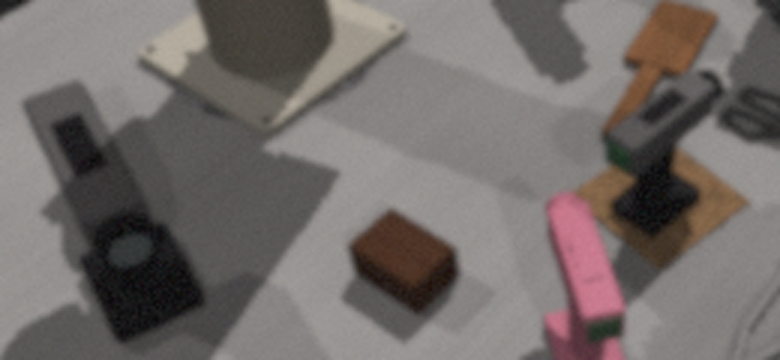

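View pics/crop_t.png

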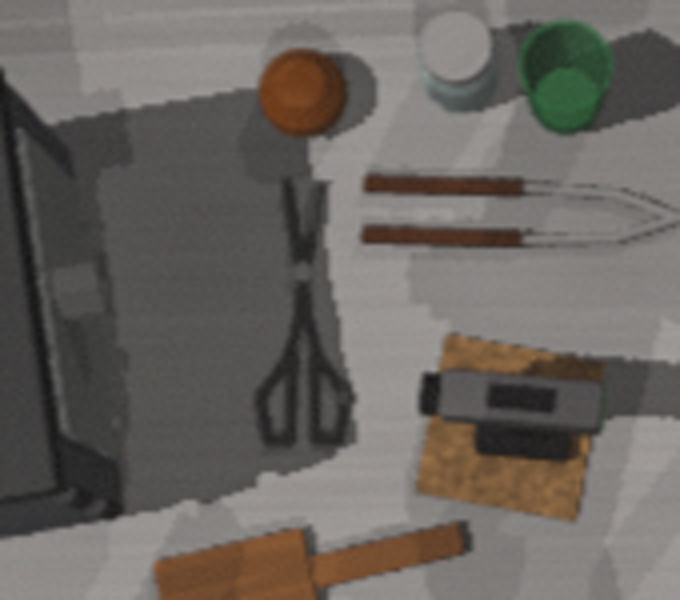

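View pics/crop_b.png

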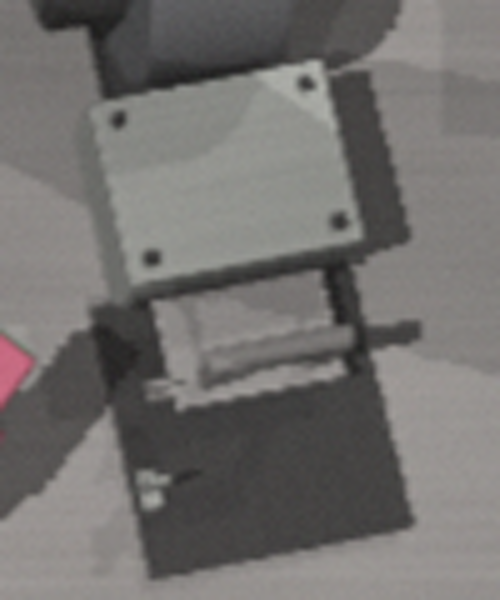

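View pics/crop_bs.png

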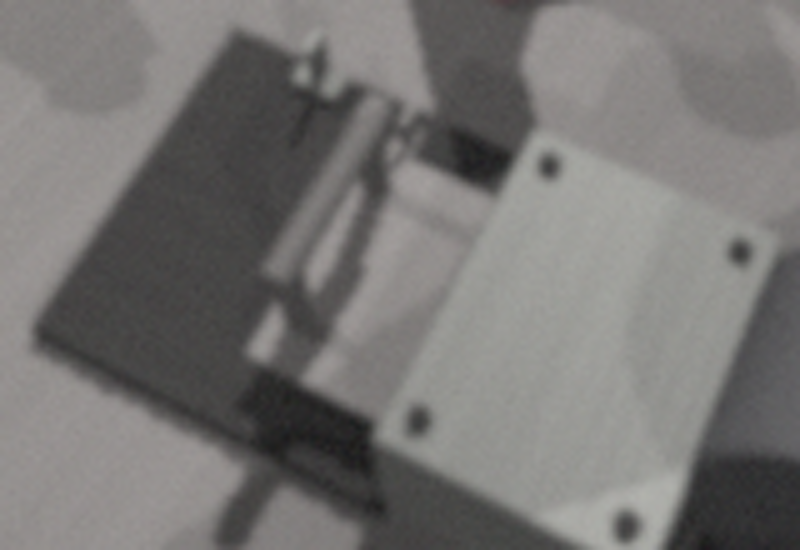

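The crop confirms it. The grey-barrelled, black-footed instrument on the cork mat (top view, barrel about (290,200), black nose at (267,199)) is the target, and the dark one is clearly larger. Next I'll measure.

```bash
cat > h.py <<'E'
import numpy as np,cv2,pickle
from scipy.spatial.transform import Rotation as R
def ray(c,px,T=None):
    T=c["cam_to_world"] if T is None else T
    d=np.array([(px[0]-c["cx"])/c["fx"],(px[1]-c["cy"])/c["fy"],1.])
    return T[:3,3],T[:3,:3]@(d/np.linalg.norm(d))
def onz(c,px,z,T=None):
    o,d=ray(c,px,T); return o+d*(z-o[2])/d[2]
def proj(c,P,T=None):
    T=c["cam_to_world"] if T is None else T
    q=np.linalg.inv(T)@np.append(P,1); return np.array([c["fx"]*q[0]/q[2]+c["cx"],c["fy"]*q[1]/q[2]+c["cy"]])
def tri(rs):
    A=np.zeros((3,3));b=np.zeros(3)
    for o,d in rs:
        M=np.eye(3)-np.outer(d,d);A+=M;b+=M@o
    p=np.linalg.solve(A,b); return p,[np.linalg.norm(np.cross(p-o,d)) for o,d in rs]
def wT(c):
    p,r=c["pose"];T=np.eye(4);T[:3,:3]=R.from_rotvec(r).as_matrix();T[:3,3]=p
    return T@c["mount"]
E
python3 - <<'E'
from h import *
d=pickle.load(open("c0.pkl","rb"));t=d["top"];s=d["scene"]
f=lambda p:(p[0]/4+160-.375,p[1]/4+100-.375)
for n,p in dict(bl=(441,371),br=(605,377),fr=(601,433),fl=(439,422)).items():
    print(n,np.round(onz(t,f(p),.138),4))
for n,p in dict(m1=(445,334),m2=(605,360),m3=(577,520),m4=(416,490)).items():
    print(n,np.round(onz(t,f(p),.004),4))
im=cv2.imread("pics/top0.png")
cv2.imwrite("pics/kiln_t.png",cv2.resize(im[105:255,50:250],None,fx=4,fy=4,interpolation=cv2.INTER_CUBIC))
im=cv2.imread("pics/scene0.png")
cv2.imwrite("pics/kiln_s.png",cv2.resize(im[50:190,360:510],None,fx=4,fy=4,interpolation=cv2.INTER_CUBIC))
E
```

```text
bl [0.5097 0.1147 0.138 ]
br [ 0.5034 -0.0047  0.138 ]
fr [ 0.4623 -0.001   0.138 ]
fl [0.4723 0.1164 0.138 ]
m1 [0.5611 0.1193 0.004 ]
m2 [ 0.5381 -0.0081  0.004 ]
m3 [0.4106 0.0164 0.004 ]
m4 [0.4364 0.143  0.004 ]
```

View pics/kiln_t.png

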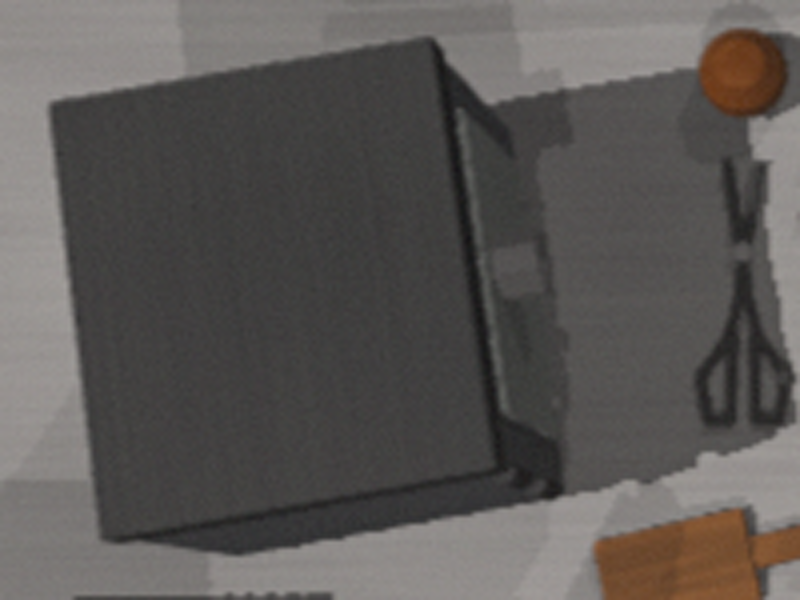

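View pics/kiln_s.png

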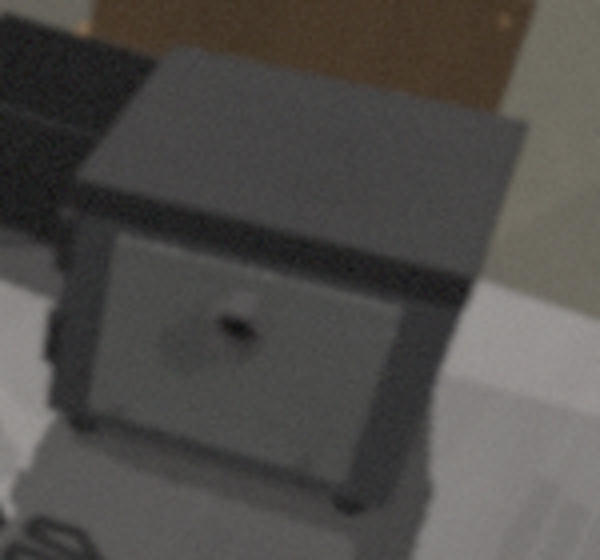

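Run:
```python
from h import *
d=pickle.load(open("c0.pkl","rb"));t=d["top"];s=d["scene"]
f=lambda p:(p[0]/4+50-.375,p[1]/4+105-.375)
g=lambda p:(p[0]/4+360-.375,p[1]/4+50-.375)
P={n:onz(t,f(p),.25) for n,p in dict(f1=(433,38),f2=(499,468),b1=(52,102),b2=(104,540)).items()}
for k in P:print(k,P[k].round(4))
e=P['f2']-P['f1'];print('w',np.linalg.norm(e),'depth',np.linalg.norm(P['b1']-P['f1']),np.linalg.norm(P['b2']-P['f2']))
for a,b in(('f1','b1'),('f2','b2')): q=P[b]-P[a];print('yaw in',np.degrees(np.arctan2(q[1],q[0])))
print('yaw from front',np.degrees(np.arctan2(e[1],e[0]))+90+90-90, np.degrees(np.arctan2((P['b2']-P['b1'])[1],(P['b2']-P['b1'])[0])))
print('tube mouth top',onz(t,f((541,265)),.19),'corners',onz(t,f((535,238)),.18),onz(t,f((546,290)),.18))
print('bore scene z.175',onz(s,g((238,325)),.175))
print(tri([ray(t,f((541,265))),ray(s,g((238,323)))]))
```

```text
f1 [0.7135 0.4129 0.25  ]
f2 [0.417  0.3618 0.25  ]
b1 [0.6716 0.669  0.25  ]
b2 [0.3737 0.6194 0.25  ]
w 0.3008361151884948 depth 0.2594603181516791 0.26121985838364786
yaw in 99.28379317934264
yaw in 99.53896871983139
yaw from front -80.2281752846425 -170.56338703366174
tube mouth top [0.56642041 0.35036599 0.19      ] corners [0.58811835 0.35726624 0.18      ] [0.55039242 0.34883458 0.18      ]
bore scene z.175 [0.57395891 0.36723045 0.175     ]
(array([0.57252758, 0.3547405 , 0.18230673]), [np.float64(0.004996588550501185), np.float64(0.004996588550501221)])
```

```bash
cat >> h.py <<'E'
def ori(psi): # tool x down, tool z toward yaw psi
    z=np.array([np.cos(psi),np.sin(psi),0]);x=np.array([0,0,-1.]);y=np.cross(z,x)
    return R.from_matrix(np.c_[x,y,z]).as_rotvec()
def snap(manip,name,cam="wrist"):
    pose=(manip.get_position(),manip.get_ee_rot());c=manip.camera(cam);c["pose"]=pose
    pickle.dump(c,open(name+".pkl","wb"));cv2.imwrite(f"pics/{name}.png",c["image"][...,::-1]);return c
E
python3 - <<'E'
from h import *
from rig import manip
d=pickle.load(open("c0.pkl","rb"));t=d["top"]
print('jar',onz(t,(275,112),.085),'tumbler',onz(t,(302,118),.09))
psi=np.radians(87)
for p in [(0.487,.056,.122),(.6,.18,.178),(.6,.18,.27),(.487,.0,.33)]:
    q=manip.solve_ik(p,ori(psi));print(p,None if q is None else np.round(q,2))
manip.move_to((.487,.0,.33),ori(psi))
snap(manip,"w1");snap(manip,"t1","top");snap(manip,"s1","scene")
print(manip.get_time(),manip.get_joint_positions())
E
```

```text
jar [0.76982821 0.10028752 0.085     ] tumbler [0.74798385 0.01709792 0.09      ]
(0.487, 0.056, 0.122) None
(0.6, 0.18, 0.178) None
(0.6, 0.18, 0.27) None
(0.487, 0.0, 0.33) NoneTraceback (most recent call last):
  File "<stdin>", line 8, in <module>
rig.IKError: the arm cannot take that pose within its joint ranges
```

Run:
```python
from h import *
from rig import manip
print(R.from_rotvec(manip.get_ee_rot()).as_matrix().round(3))
for a in (87,267,99,279,180,0):
  psi=np.radians(a)
  for p in [(0.487,.056,.122),(.6,.18,.178),(.6,.18,.27),(.487,.0,.33)]:
    q=manip.solve_ik(p,ori(psi));print(a,p,None if q is None else np.round(q,2))
```

```text
[[-0.     0.269 -0.963]
 [ 0.001 -0.963 -0.269]
 [-1.    -0.001 -0.   ]]
87 (0.487, 0.056, 0.122) None
87 (0.6, 0.18, 0.178) None
87 (0.6, 0.18, 0.27) None
87 (0.487, 0.0, 0.33) None
267 (0.487, 0.056, 0.122) [ 0.09  0.44  2.01 -0.    0.7   0.14]
267 (0.6, 0.18, 0.178) [0.27 0.51 1.68 0.   0.95 0.32]
267 (0.6, 0.18, 0.27) [0.27 0.41 1.61 0.   1.12 0.32]
267 (0.487, 0.0, 0.33) [-0.02  0.13  1.85  0.    1.17  0.03]
99 (0.487, 0.056, 0.122) None
99 (0.6, 0.18, 0.178) None
99 (0.6, 0.18, 0.27) None
99 (0.487, 0.0, 0.33) None
279 (0.487, 0.056, 0.122) [ 0.09  0.44  2.01 -0.    0.7  -0.07]
279 (0.6, 0.18, 0.178) [ 0.27  0.51  1.68 -0.    0.95  0.12]
279 (0.6, 0.18, 0.27) [ 0.27  0.41  1.61 -0.    1.12  0.12]
279 (0.487, 0.0, 0.33) [-0.02  0.13  1.85 -0.    1.17 -0.18]
180 (0.487, 0.056, 0.122) [ 0.09  0.44  2.01 -0.    0.7   1.66]
180 (0.6, 0.18, 0.178) [ 0.27  0.51  1.68 -0.    0.95  1.84]
180 (0.6, 0.18, 0.27) [0.27 0.41 1.61 0.   1.12 1.84]
180 (0.487, 0.0, 0.33) [-0.02  0.13  1.85  0.    1.17  1.55]
0 (0.487, 0.056, 0.122) [ 0.09  0.44  2.01 -0.    0.7  -1.48]
0 (0.6, 0.18, 0.178) [ 0.27  0.51  1.68 -0.    0.95 -1.3 ]
0 (0.6, 0.18, 0.27) [ 0.27  0.41  1.61 -0.    1.12 -1.3 ]
0 (0.487, 0.0, 0.33) [-0.02  0.13  1.85 -0.    1.17 -1.6 ]
```

Run:
```python
from h import *
from rig import manip
psi=np.radians(267)
manip.move_to((.487,.06,.31),ori(psi))
snap(manip,"w1");snap(manip,"t1","top");snap(manip,"s1","scene")
print(manip.get_time(),manip.get_contact_force())
```

```text
2.9083 [-0.69704857  1.07833661  0.06749273]
```

View pics/w1.png

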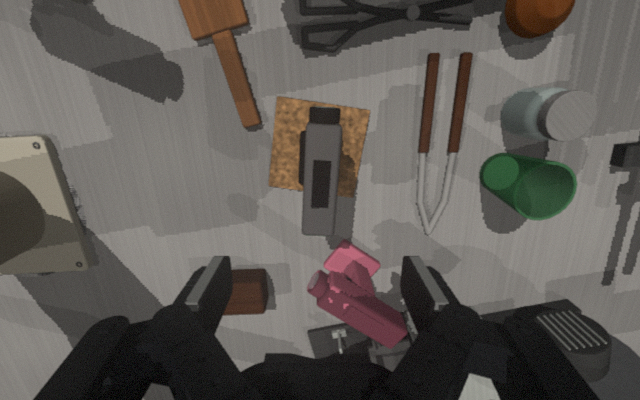

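View pics/t1.png

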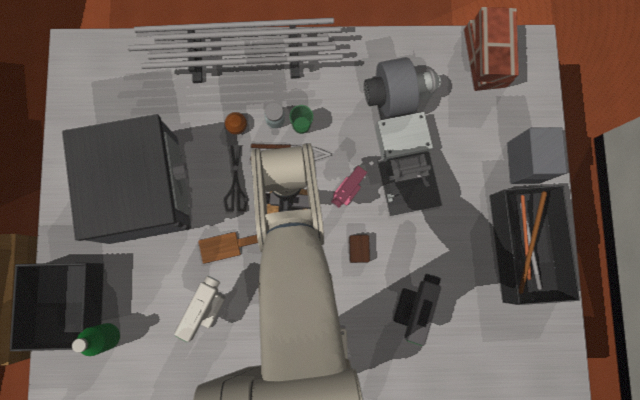

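View pics/s1.png

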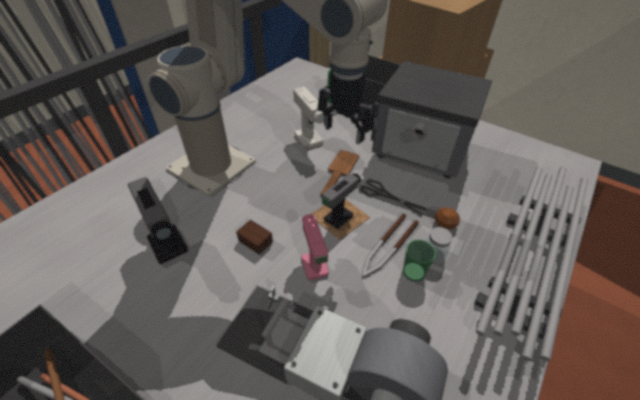

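Run:
```python
from h import *
c=pickle.load(open("w1.pkl","rb"));T=wT(c)
print(c["pose"][0].round(4),T[:3,3].round(3))
im=cv2.imread("pics/w1.png")[80:260,240:400]
cv2.imwrite("pics/w1c.png",cv2.resize(im,None,fx=3.3,fy=3.3,interpolation=cv2.INTER_CUBIC))
hsv=cv2.cvtColor(im,cv2.COLOR_BGR2HSV)
P={}
for n,p in dict(nl=(307,122),nr=(341,122),rr=(337,234),rl=(303,234)).items():
    P[n]=onz(c,p,.138,T);print(n,P[n].round(4))
for n,p in dict(a=(278,97),b=(370,108),c=(357,195),d=(270,186)).items(): print(n,onz(c,p,.004,T).round(4))
```

```text
[0.4871 0.0594 0.3099] [0.491 0.143 0.431]
nl [0.4814 0.1175 0.138 ]
nr [0.5139 0.1157 0.138 ]
rr [ 0.5063 -0.0027  0.138 ]
rl [ 0.4694 -0.0006  0.138 ]
a [0.4397 0.1409 0.004 ]
b [0.5645 0.1197 0.004 ]
c [ 0.5455 -0.0059  0.004 ]
d [0.4155 0.0155 0.004 ]
```

View pics/w1c.png

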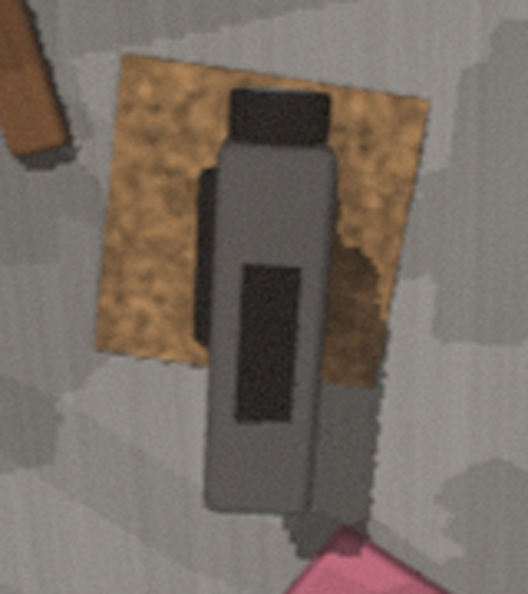

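Run:
```python
from h import *
from rig import manip
psi=np.radians(265.3)
manip.servo_line((.490,.057,.20),ori(psi),rate=.15)
manip.servo_line((.490,.057,.122),rate=.08)
print(manip.get_contact_force())
manip.command_gripper(0.02,40)
print(manip.get_width(),manip.get_contact_force(),manip.get_position())
manip.servo_line((.490,.057,.15),rate=.06)
snap(manip,"w2");snap(manip,"s2","scene")
print(manip.get_time(),manip.get_width(),manip.get_contact_force(),manip.get_torque())
```

```text
[0.53670292 0.29190334 0.10485525]
0.035615064779625165 [1.11523379 0.46255707 3.08001836] [0.49045731 0.05704792 0.12234696]
6.1417 0.03527124998573074 [-0.72167735 -0.57470574 -3.1382271 ] [ 0.00310848  0.03373855 -0.01716033]
```

View pics/w2.png

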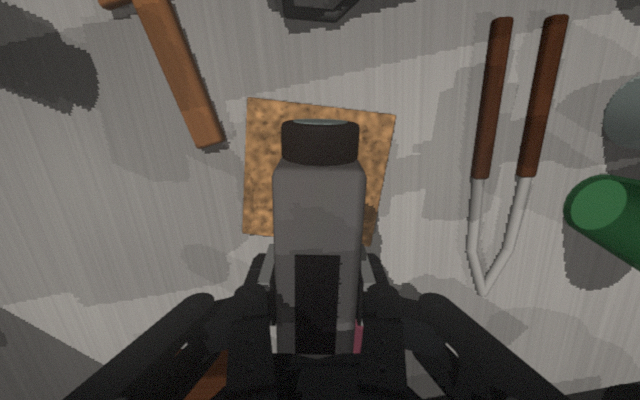

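View pics/s2.png

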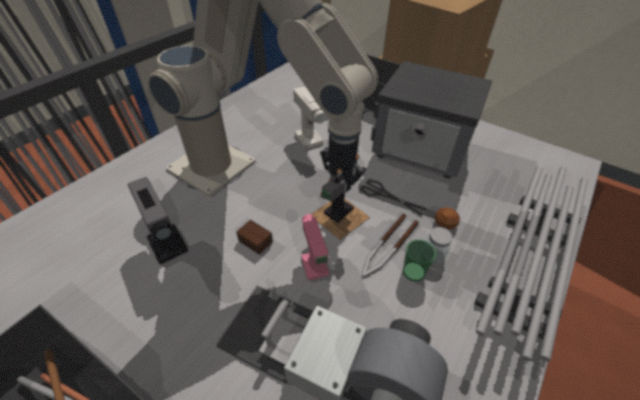

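Run:
```python
from h import *
from rig import manip
psi=np.radians(279.4)
manip.servo_line((.490,.057,.22),rate=.12)
manip.servo_line((.5985,.180,.22),ori(psi),rate=.1)
manip.servo_line((.5985,.180,.178),rate=.08)
manip.hold(.3)
snap(manip,"w3");snap(manip,"s3","scene");snap(manip,"t3","top")
print(manip.get_time(),manip.get_position(),manip.get_width(),manip.get_contact_force(),manip.get_torque())
for n in "st":
    im=cv2.imread(f"pics/{n}3.png")
    im=im[90:230,300:480] if n=="s" else im[100:240,160:340]
    cv2.imwrite(f"pics/{n}3c.png",cv2.resize(im,None,fx=4,fy=4,interpolation=cv2.INTER_CUBIC))
```

```text
9.7917 [0.59858657 0.18003289 0.17827316] 0.03534840795755176 [-0.19580467 -0.70992223 -2.54331263] [ 0.01405458 -0.01714608 -0.00825404]
```

View pics/s3c.png

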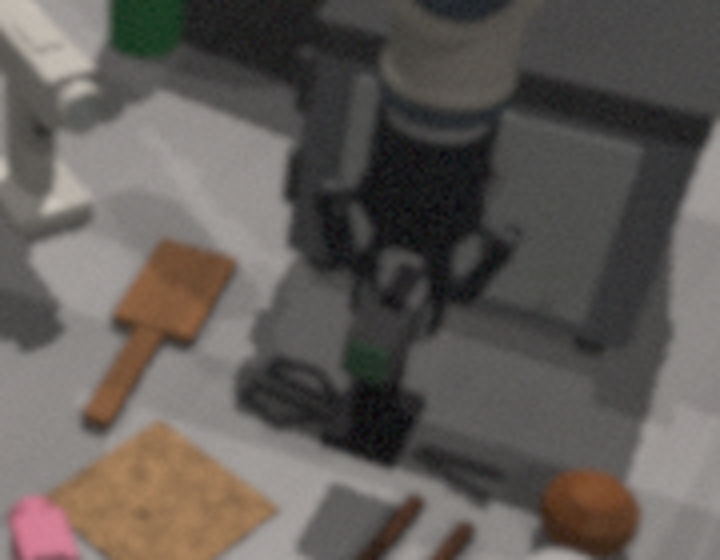

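View pics/t3c.png

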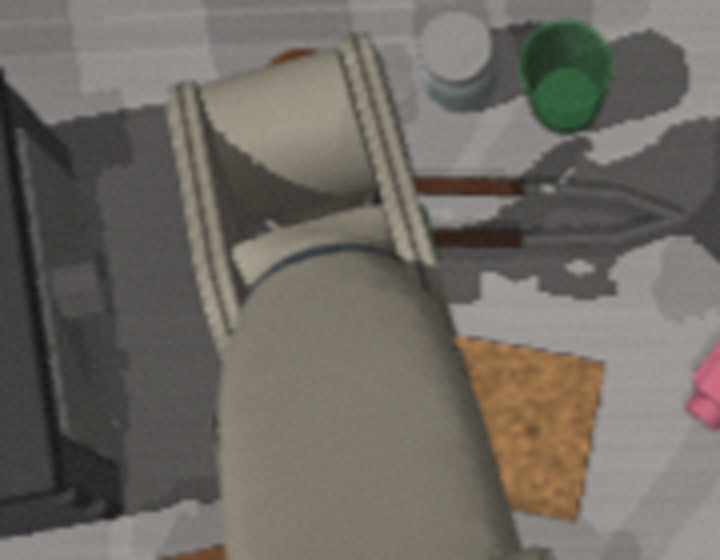

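View pics/w3.png

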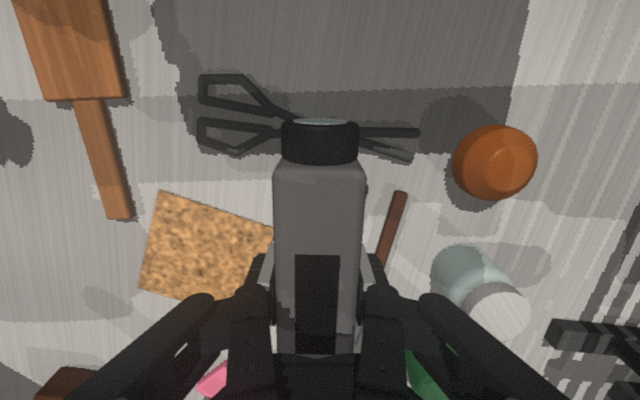

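Run:
```python
from h import *
from rig import manip
manip.hold(1.5)
print(manip.get_time(),manip.get_position())
s=pickle.load(open("s1.pkl","rb"));t=pickle.load(open("t1.pkl","rb"))
M=np.array([.570,.3525,.175]);dx=np.array([-.163,.987,0]);lat=np.array([.987,.163,0]);up=np.array([0,0,1.])
for n,c in(("s",s),("t",t)):
    im=cv2.cvtColor(c["image"],cv2.COLOR_RGB2BGR);k=8
    x0,y0=(395,110) if n=="s" else (155,145)
    b=cv2.resize(im[y0:y0+45,x0:x0+55],None,fx=k,fy=k,interpolation=cv2.INTER_CUBIC)
    b=cv2.convertScaleAbs(b,alpha=1.8)
    for rad,off,col in((.023,0,(0,255,0)),(.018,0,(0,255,255)),(.023,.035,(255,0,0))):
        pts=[proj(c,M+dx*off+rad*(np.cos(a)*lat+np.sin(a)*up)) for a in np.linspace(0,6.28,60)]
        pts=((np.array(pts)-[x0,y0]+.5)*k-.5).astype(np.int32);cv2.polylines(b,[pts],True,col,1)
    cv2.imwrite(f"pics/chk_{n}.png",b)
a=[cv2.imread(f"pics/chk_{n}.png") for n in "st"];cv2.imwrite("pics/chk.png",np.vstack(a)[:,:,:][:600] if 0 else cv2.resize(np.hstack(a),(800,327)))
```

```text
11.2917 [0.59850084 0.17999878 0.1779942 ]
```

View pics/chk.png

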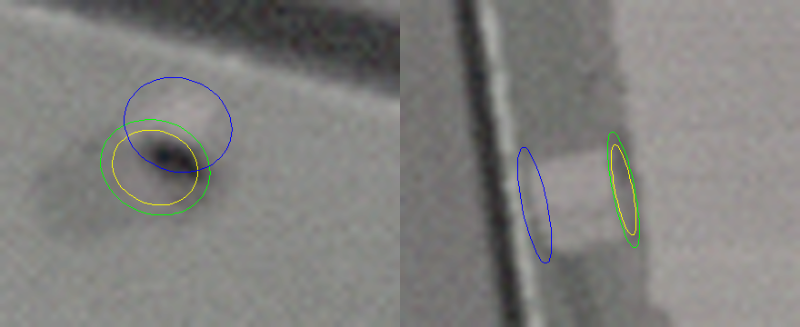

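Run:
```python
from h import *
from rig import manip
manip.servo_line((.6025,.1835,.178),rate=.02)
manip.hold(1.5)
print(manip.get_time(),manip.get_position())
# wrist nose in tool coords
c=pickle.load(open("w3.pkl","rb"));w1=pickle.load(open("w1.pkl","rb"))
s=pickle.load(open("s1.pkl","rb"));
# scene mat corners vs wrist for bias
im=cv2.cvtColor(s["image"],cv2.COLOR_RGB2HSV)
m=cv2.inRange(im,(8,80,60),(22,255,255));
sub=np.zeros_like(m);sub[190:245,300:385]=m[190:245,300:385]
ct=max(cv2.findContours(sub,0,1)[0],key=cv2.contourArea)[:,0]
for n,p in dict(L=ct[ct[:,0].argmin()],R=ct[ct[:,0].argmax()],T=ct[ct[:,1].argmin()],B=ct[ct[:,1].argmax()]).items(): print(n,p,onz(s,p,.004).round(4))
```

```text
13.2083 [0.60251879 0.18349097 0.17802002]
L [312 214] [0.4224 0.0202 0.004 ]
R [368 217] [0.5648 0.1105 0.004 ]
T [344 200] [0.4678 0.1273 0.004 ]
B [339 238] [ 0.539  -0.0076  0.004 ]
```

Run:
```python
from h import *
from rig import manip
psi=np.radians(265.3)
manip.servo_line((.6025,.1835,.22),rate=.1)
manip.servo_line((.490,.062,.22),ori(psi),rate=.1)
manip.servo_line((.490,.062,.14),rate=.1)
manip.servo_line((.490,.062,.1235),rate=.03)
print(manip.get_contact_force())
z=.1235
while manip.get_contact_force()[2]<0.5 and z>.120:
    z-=.0005; manip.servo_line((.490,.062,z),rate=.02)
print('z',z,manip.get_contact_force(),manip.get_torque())
manip.command_gripper(.085)
manip.hold(.3)
print(manip.get_width(),manip.get_contact_force())
manip.servo_line((.490,.062,.31),rate=.12)
snap(manip,"w4");snap(manip,"s4","scene")
print(manip.get_time())
im=cv2.imread("pics/s4.png")
cv2.imwrite("pics/s4c.png",cv2.resize(im[150:270,270:430],None,fx=4,fy=4,interpolation=cv2.INTER_CUBIC))
```

```text
[ 0.62600338  0.77967829 -2.32191802]
z 0.122 [-1.19248325  0.09690493  3.09007632] [-0.05160002  0.3272173  -0.01100158]
0.08515646021302485 [ 0.87657239 -0.76044987  0.32417103]
20.6417
```

View pics/w4.png

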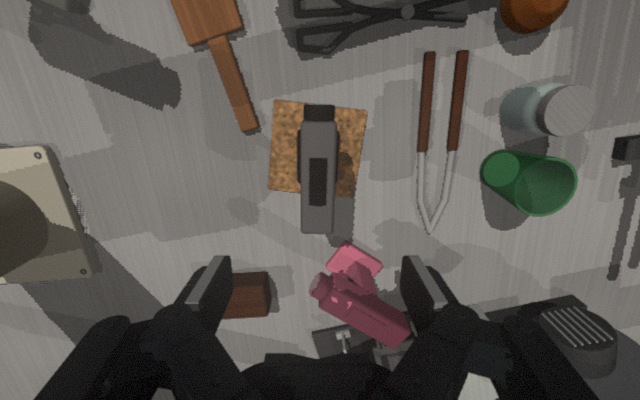

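View pics/s4c.png

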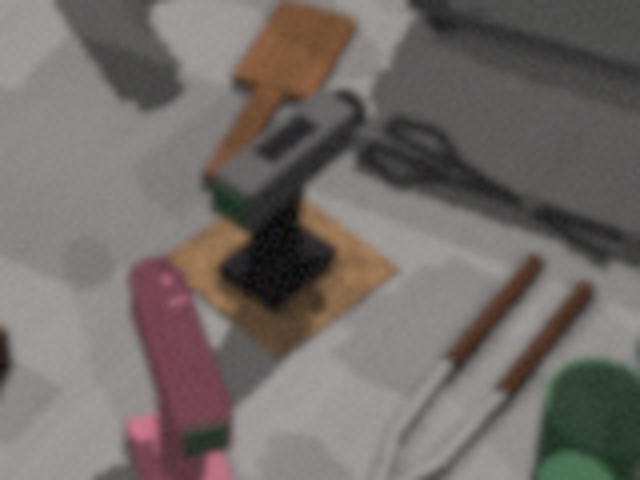

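Run:
```python
from h import *
from rig import manip
t=pickle.load(open("c0.pkl","rb"))["top"]
f=lambda p:(p[0]/5+360-.4,p[1]/5+100-.4)
A=onz(t,f((205,375)),.095);B=onz(t,f((357,337)),.095);C=(A+B)/2
print(A,B,np.linalg.norm(A-B),C, 'yaw bar',np.degrees(np.arctan2(*(A-B)[[1,0]])))
h1=onz(t,f((128,280)),.075);h2=onz(t,f((365,242)),.075);h3=onz(t,f((325,62)),.075);h4=onz(t,f((92,105)),.075)
print(h1,h2,h3,h4)
for a,b in((h1,h2),(h4,h3)):print(np.degrees(np.arctan2(*(a-b)[[1,0]])),np.linalg.norm(a-b))
for a,b in((h1,h4),(h2,h3)):print(np.degrees(np.arctan2(*(b-a)[[1,0]])),np.linalg.norm(a-b))
print('ptr',onz(t,f((160,388)),.052),'idx',onz(t,f((148,475)),.05))
for a in(12,192,100,-80):
  q=manip.solve_ik((C[0],C[1],.3),ori(np.radians(a)));print(a,None if q is None else np.round(q,2))
```

```text
[ 0.56504452 -0.2788641   0.095     ] [ 0.58719081 -0.37272933  0.095     ] 0.09644242555716273 [ 0.57611767 -0.32579671  0.095     ] yaw bar 103.27542315613523
[ 0.62930057 -0.2379689   0.075     ] [ 0.65133853 -0.38636139  0.075     ] [ 0.7673416 -0.3674463  0.075    ] [ 0.74133506 -0.21995117  0.075     ]
98.44732412829725 0.15002000748962507
99.99968632036423 0.14977033140351162
9.136251272160774 0.11347406920993978
9.260966523044067 0.11753507298781658
ptr [ 0.56551657 -0.25927667  0.052     ] idx [ 0.51110098 -0.24986127  0.05      ]
12 [-0.53  0.43  1.5  -0.    1.21 -2.31]
192 [-0.53  0.43  1.5   0.    1.21  0.83]
100 [-0.53  0.43  1.5  -0.    1.21  2.43]
-80 [-0.53  0.43  1.5  -0.    1.21 -0.71]
```

Run:
```python
from h import *
from rig import manip
manip.move_to((.565,-.325,.27),ori(np.radians(-80.7)))
manip.command_gripper(.05)
c=snap(manip,"w5");t=snap(manip,"t5","top");snap(manip,"s5","scene")
print(manip.get_time(),manip.get_joint_positions().round(2) if hasattr(manip.get_joint_positions(),'round') else manip.get_joint_positions())
im=cv2.imread("pics/w5.png")
```

```text
22.7 [-0.54  0.45  1.55  0.    1.14 -0.7 ]
```

View pics/w5.png

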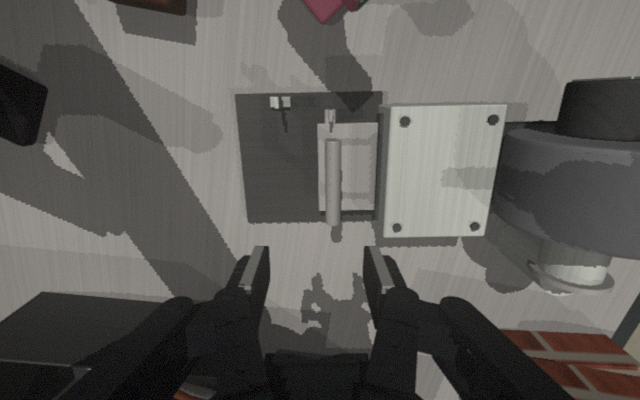

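View pics/t5.png

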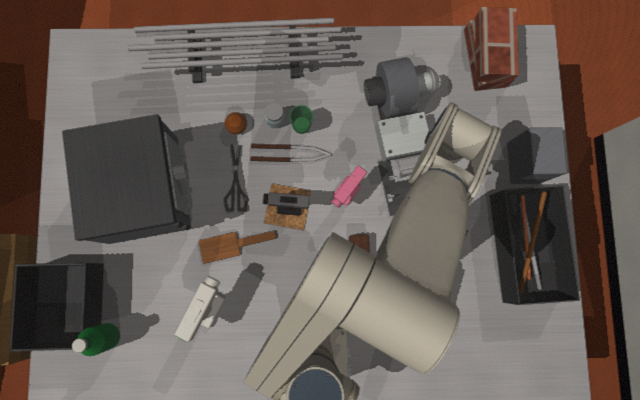

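Run:
```python
import cv2
im=cv2.imread("pics/w5.png")[85:245,230:400]
cv2.imwrite("pics/w5c.png",cv2.resize(im,None,fx=4.7,fy=3.7*4.7/4.7 if 0 else 3.7,interpolation=cv2.INTER_CUBIC) if 0 else cv2.resize(im,None,fx=3.7,fy=3.7,interpolation=cv2.INTER_CUBIC))
```

```text
(no output)
```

View pics/w5c.png

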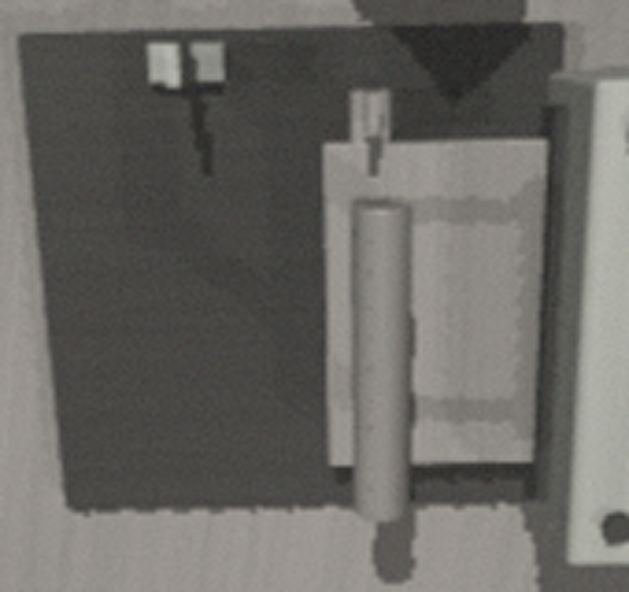

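Run:
```python
from h import *
from rig import manip
c=pickle.load(open("w5.pkl","rb"));T=wT(c)
g=lambda p:(230+p[0]/3.7-.37,85+p[1]/3.7-.37)
A=onz(c,g((382,204)),.095,T);B=onz(c,g((382,519)),.095,T);C=(A+B)/2
print(A,B,np.linalg.norm(A-B),C,np.degrees(np.arctan2(*(A-B)[[1,0]])))
P=onz(c,g((366,95)),.052,T);
X=np.array([np.cos(np.radians(9.3)),np.sin(np.radians(9.3)),0])
Y=np.array([-X[1],X[0],0])
print('ptr rel bar',(P-C)@X,(P-C)@Y)
for z in(.01,.045,.052):
  for u in(178,186,192):
    I=onz(c,g((u,66)),z,T);print(z,u,'travel',(C-I)@X,(I-C)@Y)
```

```text
[ 0.5746961 -0.282217   0.095    ] [ 0.59115744 -0.37266055  0.095     ] 0.09192938105321027 [ 0.58292677 -0.32743877  0.095     ] 100.3153066444791
ptr rel bar -0.003681642446684306 0.07161724268763794
0.01 178 travel 0.06404385825363688 0.07862681328855813
0.01 186 travel 0.06140741706432661 0.07862462030945436
0.01 192 travel 0.05943007479687423 0.07862297556566444
0.045 178 travel 0.05977075300932473 0.07964308816536698
0.045 186 travel 0.05737658381128886 0.07964109670694054
0.045 192 travel 0.05558094658262476 0.07963960310452818
0.052 178 travel 0.058916131960462345 0.07984634314072875
0.052 186 travel 0.05657041716068129 0.07984439198643782
0.052 192 travel 0.05481112093977485 0.07984292861230094
```

Run:
```python
from h import *
from rig import manip
o=ori(np.radians(9.6-90))
manip.servo_line((.5825,-.327,.16),o,rate=.12)
manip.servo_line((.5825,-.327,.098),rate=.06)
print(manip.get_contact_force())
manip.command_gripper(.005,60)
print(manip.get_width(),manip.get_contact_force(),manip.get_position())
snap(manip,"w6")
X=np.array([np.cos(np.radians(9.6)),np.sin(np.radians(9.6)),0])
p=np.array([.5825,-.327,.098])-X*.045
manip.servo_line(p,rate=.04);manip.hold(.2)
snap(manip,"w7")
print(manip.get_time(),manip.get_width(),manip.get_contact_force(),manip.get_position())
```

```text
[0.57755677 0.27036419 0.50277595]
0.01419645523652247 [-0.10045833  0.77717194  3.00235199] [ 0.58290666 -0.32708833  0.09857723]
26.95 0.014009013949788514 [7.24040859 1.45542178 1.38822348] [ 0.53990745 -0.33496142  0.09856304]
```

View pics/w6.png

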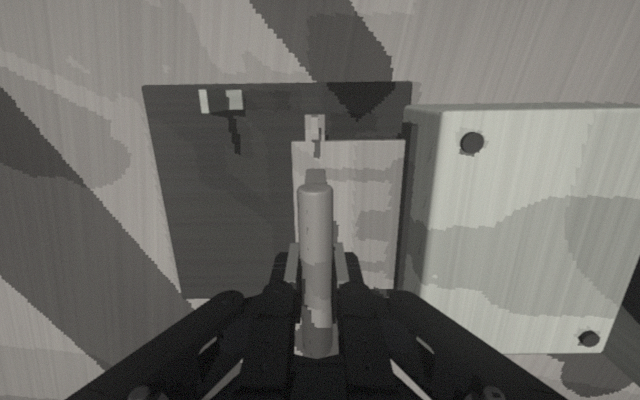

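View pics/w7.png

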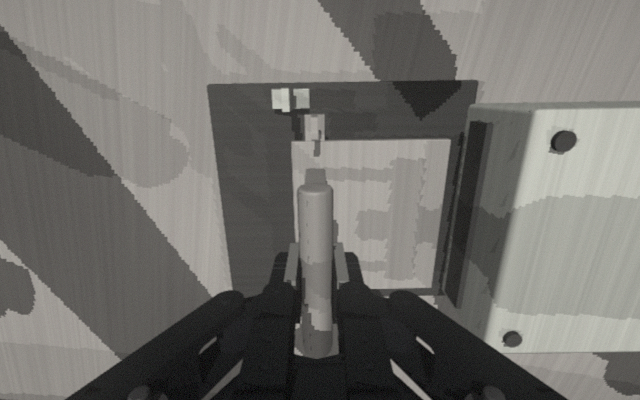

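Run:
```python
from h import *
from rig import manip
X=np.array([np.cos(np.radians(9.6)),np.sin(np.radians(9.6)),0])
p=np.array([.5825,-.327,.098])-X*.057
manip.servo_line(p,rate=.03);manip.hold(.2)
snap(manip,"w8")
print(manip.get_time(),manip.get_width(),manip.get_contact_force(),manip.get_position())
im=cv2.imread("pics/w8.png")[75:185,250:390]
cv2.imwrite("pics/w8c.png",cv2.resize(im,None,fx=5.4,fy=5.4,interpolation=cv2.INTER_CUBIC))
im=cv2.imread("pics/w7.png")[75:185,250:390]
cv2.imwrite("pics/w7c.png",cv2.resize(im,None,fx=5.4,fy=5.4,interpolation=cv2.INTER_CUBIC))
```

```text
27.75 0.014177845232584788 [7.93658227 1.25240871 0.07310992] [ 0.52826349 -0.33709779  0.09854885]
```

View pics/w7c.png

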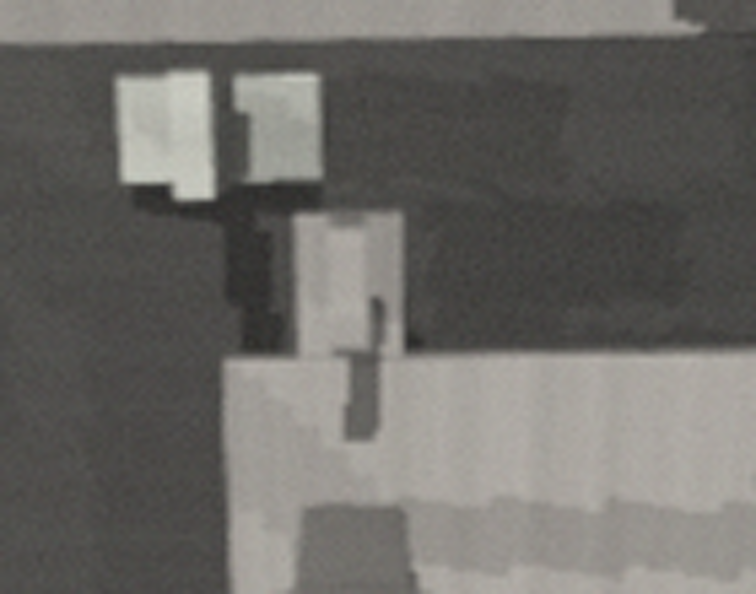

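View pics/w8c.png

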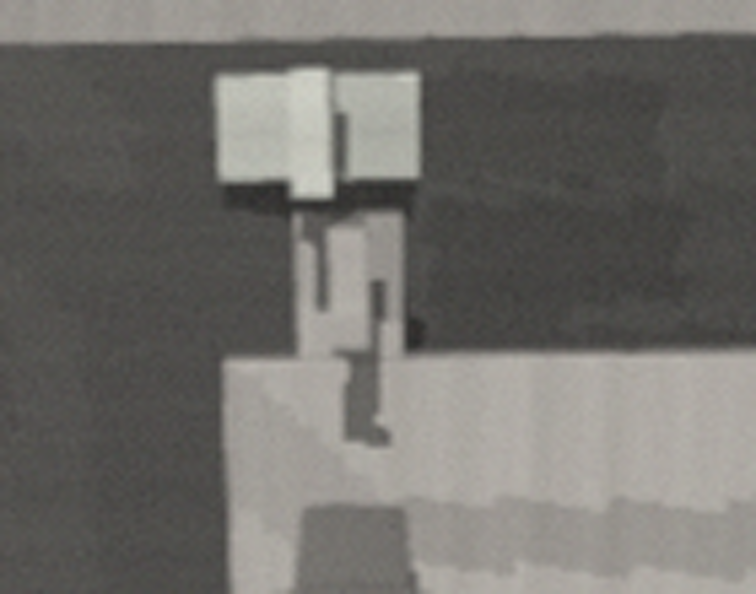

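Run:
```python
from h import *
from rig import manip
X=np.array([np.cos(np.radians(9.6)),np.sin(np.radians(9.6)),0])
p=np.array([.5825,-.327,.098])-X*.0606
manip.servo_line(p,rate=.02);manip.hold(.3)
snap(manip,"w9");snap(manip,"s9","scene");snap(manip,"t9","top")
print(manip.get_time(),manip.get_width(),manip.get_contact_force(),manip.get_position())
im=cv2.imread("pics/w9.png")[75:185,250:390]
cv2.imwrite("pics/w9c.png",cv2.resize(im,None,fx=5.4,fy=5.4,interpolation=cv2.INTER_CUBIC))
```

```text
28.5333 0.014083150249555835 [7.88701166 0.86652801 0.91407297] [ 0.52481833 -0.33772897  0.0985297 ]
```

View pics/w9c.png

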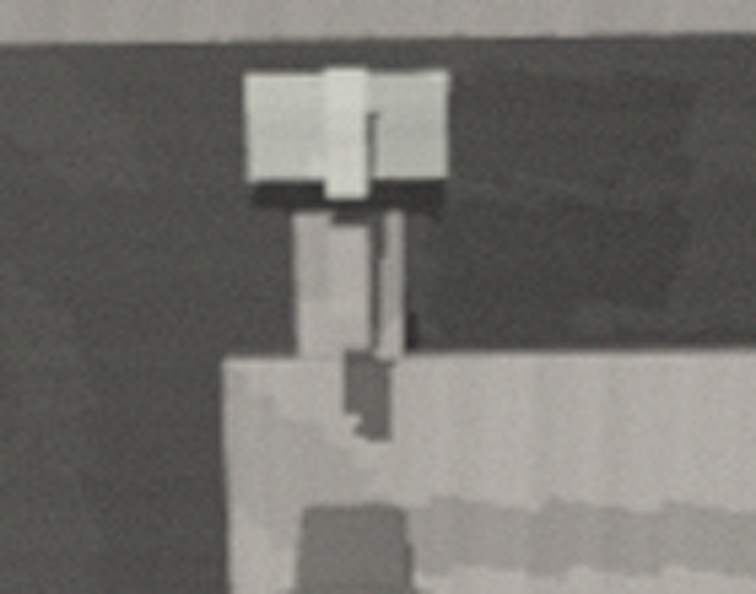

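View pics/s9.png

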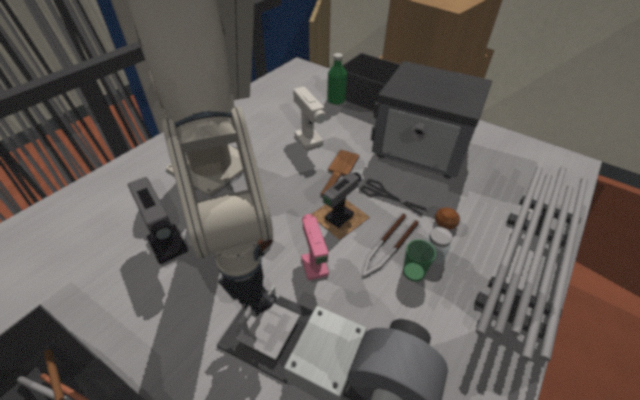

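View pics/t9.png

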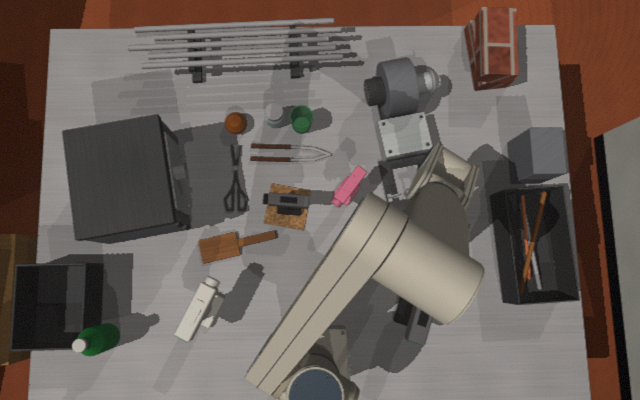

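Run:
```python
from rig import manip
manip.hold(.5);print(manip.get_position(),manip.get_contact_force(),manip.get_time(),abs(manip.get_joint_vel()).max())
manip.sign_off()
```

```text
[ 0.52483664 -0.33771652  0.09855981] [7.78752669 0.68897384 0.22267577] 29.0333 0.0020958018386212983
the job is handed in; nothing more can be done
```

I did every step and handed the job in at 29.0 s. The rig gives no verdict, so the results below are my own checks.

- **Thermometer chosen:** I took the small grey one on the cork mat. The pink, the white and the larger dark one were left alone.
- **Aiming:** I held the nose about 10 cm in front of the sight tube, in line with its axis. I held it steady twice for 1.5 s, the second time 4 mm further sideways, because the cameras disagreed by about 5 mm on where the tube is. I could not see the nose and the tube mouth together in any view. The alignment therefore rests on measurements, which differed by less than the 16 mm allowed.
- **Putting it back:** I set it down and let go. The later scene and top pictures show it upright on the mat, near its original place.
- **Air slide:** I pulled it out about 59 mm and was still holding it at hand-in. In the last wrist picture the pointer and index were level to within about 1 mm, with about 7.8 N of pull. The gripper read 14 mm on the 16 mm bar, but the hold was steady.
- **Other things on the bench:** no bystander looked moved in the last pictures, but the arm hid the wooden block in the final top view. I felt no unexpected contact forces.

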